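Hold the glass cell in the light path

TASK

Fold the light box's cover right over on its hinge until it lies flat on the far side with its black inner face up. Then take the glass cell out of its stand, gripping it by its two frosted narrow faces only and never touching the clear windows, and hold it upright in the middle of the light path, with the windows square to the beam and the glass touching neither housing nor base. Finish while still holding it there, and leave the steel disc, the black puck and the dropper bottle where they are.

Things in the scene. Friction and masses are not known exactly. Their poses are not given: they have to be found in the camera images.
- beam (a point): Centre of the light path: 50 mm above the bench, midway between the two lenses of the light box. y along the beam towards the receiver, z up, x across the beam towards the cover's hinge. Two black lens barrels, 24 mm across, end at y = -30 and +30 mm. The base plate's top lies 38 mm below. The gap is open towards -x and, once the cover is folded back, upwards.
- lightbox: Light box fixed to the bench; origin on the bench below beam, same axes. Base plate x -50 to 100, y -115 to 115 mm, 12 mm thick. Cream lamp and receiver housings at y = -98 to -38 and 38 to 98 mm, x -32 to 32 mm, 80 mm high. Two steel rest arms for the opened cover at y = -44 and 44 mm, 10 mm wide, x 27 to 97 mm, 78.5 mm high.
- hinge (a point): Middle of the cover's hinge axis, which runs along y of beam (same axes): 47 mm beyond beam in x, 82.5 mm above the bench. Fixed to the light box.
- cover (a joint): Angle of the cover, a flat cream plate 84 x 100 x 5 mm: 0 = shut, lying on both housings over the gap; pi = end stop, folded over to lie flat beyond the hinge (+x of beam), black inner face up. The hinge is stiff (about 0.1 N m): the cover stays at any angle, so letting go of the tab can drag it up a little; press it down to its stop. It may start up to 0.4 ajar.
- cover_tab (a point): Grip point mid-way in the width and thickness of the cover's steel tab, 112 mm from the hinge axis. The tab is 24 mm wide (its y, along the hinge), 6 mm thick; its x points to the hinge. The plate's edge is 89 mm from the hinge, the tab's end 132 mm. Free air below it to the bench. Pinched on its narrow edges (along y) it turns between the fingers as it is swung over.
- cell_mid (a point): Centre (half-way up) of the glass cell, an upright block 60 mm tall, 28 mm wide (x), 16 mm thick (y), 55 g, with a white stopper rising 6 mm above it. Its narrow faces (x = -14 and 14 mm, 16 mm wide, full height) are frosted white: grip only these. The two clear windows face +y and -y, 22 mm wide, 2 mm back from the frosted walls' edges. z is up. It starts upright in the stand.
- stand: Fixed black stand, 75 x 75 x 18 mm, the cell's pocket in its middle (12 mm deep, 1 mm play all round); origin at the centre of its underside on the bench, z up, may stand turned. The cell's centre starts 36 mm above the bench; 48 mm of its glass stands above the stand's top.
- test_block: Bystander: loose steel disc, 60 mm across, 12 mm high; origin at the centre of its underside.
- specimen: Bystander: loose black puck, 32 mm across, 20 mm high; origin at the centre of its underside.
- dropper: Bystander: loose amber dropper bottle, 42 mm across, 75 mm tall; origin at the centre of its underside.

How it is judged:
By the outcome, as a careful person would: the job done as asked, in the order asked, and still so for the second after the job is handed in, while the arm keeps its last pose, push and grip.
It also fails if it takes over 61 s, if anything falls off the work surface, if the arm or the gripper's body presses on something with over 40 N, if the wrist force passes 120 N, or if a joint passes its speed limit or range.

ROBOT

A 6-joint arm with a two-finger parallel gripper is mounted at the origin on the work surface. World frame = base frame: x ahead of the robot, y to its left, z up, the work surface at z = 0. Lengths are in m, angles in degrees, forces in N, time in s.
With the tool pointing down it reaches from about 0.25 to 0.725 m from the base axis. Payload 9.7 kg.
Tool frame: the origin (TCP) lies midway between the tips of the shut fingers; the grasp point (between the pads) lies 19 mm behind it (env.grasp_offset is the distance from the TCP to the grasp point, in m); z points along the fingers, x is the direction in which the jaws open and shut, and the axes are right-handed (so a half turn about z gives the same grasp; the last joint's range is limited). The gripper opens to 85 mm and grips with 20 to 120 N. Pads are 22 mm wide; open, the fingers measure 114 mm over their backs; the gripper's body (76 mm by 85 mm) begins 54 mm behind the grasp point. The pads swing forward as they close: fully open they stand 13 mm farther back than shut.
Start: joints at [-77.177, 4.979, 10.078, 95.1, 0, 90], TCP at [0.122, -0.536, 0.2] pointing down, gripper open.
Joint ranges: [-179.16, 179.16], [-48.56, 103.87], [-65.8, 70.77], [-126.05, 130.52], [-82.76, 87.17], [-180, 180]. Speed limits (degrees/s): [127.2, 127.2, 147.25, 180, 180, 180].

INTERFACE

Orientations are given as [roll, pitch, yaw] about the fixed x, y, z axes, in that order (R = Rz(yaw) Ry(pitch) Rx(roll)).
In Python, from bench import env, capture, models gives the robot as it stands.
- The arm moves only by the tool arm_command, never from a script. Its argument "steps" is a list of rows, each an object with "travel": the shift along the tool's x, y, z in units of 40 mm (1.0 is 40 mm), a list of three; "turn": the turn, a rotation vector about the tool's x, y, z in rad, a list of three; "grip": the finger opening in mm, from 0 to 85.4. In form: [{"travel": [tx, ty, tz], "turn": [ax, ay, az], "grip": grip}, ...]. A call has 1 to 20 rows; each row shifts and turns the commanded pose from where the row before left it, along the tool's axes as they then stand; what a row does not reach is not made up. A row lasts 1/10 s, in which the tool goes at most 50 mm and 8.59 degrees, less where a joint would pass 70% of its speed; a pose out of reach is approached as far as the arm can. A call is refused whole if a number of a shift passes 1 or a number of a turn 0.15, either way. A call with a gripper value outside its range is refused whole. The fingers move at their own pace and stop on an object; "squeeze" is the grip in N (left out, the last holds). Time passes only in rows, so rows that do not move let the fingers close. It gives the time, the measured TCP pose, the force and the opening at its end, in the units of the state.
- env.read_state(): the state, without advancing time (a new reading comes with each control period).
- capture(name): name is "scene" or "top" or "wrist"; returns a dict with "frame" (420x560x3 uint8, red, green, blue), "depth" (420x560 float32, m along the optical axis (not along the pixel's ray), 0 where there is no reading), "vfov" (degrees; the focal length in pixels is half the picture's height over the tangent of half this angle, whatever the lens; pixels are square), "cx", "cy" (the principal point, pixels), "rvec" (rotation vector, rad) and "tvec" (3), from world to camera coordinates, as OpenCV has them; the wrist camera has in their place "tool_from_camera" (4x4, takes a point from camera to tool coordinates, whose origin is the TCP and whose axes are the tool frame's). Camera axes: x right, y down, z forward; pixel columns grow to the right and rows downward; lengths in m; the calibration is good to about 2 mm. The wrist camera is an equidistant fisheye: a pixel r from the principal point sees the ray r / f radians off the axis. A picture is of the moment at which its call begins: read the wrist's pose just before it.
- env.close_job(): hands the job in, once; it reports no verdict.
Trained networks look in a picture, given as the dict that the camera call returned (one of the last four; its "shot" number tells which), for a name from the list of things; names that differ only in an ending like _2 or _b are one class to them, and where a whole thing is asked for, a point or a joint stands for the part that bears it (a point fixed in the world has none). Each returns a list of dicts, best first, with "score" (0 to 1); they miss things now and then, are a little off and sometimes report something else, mostly with a low value. They report only what shows in the picture. A call takes as long as a camera call.
- models.recognise(picture, label): "extent" ([left, top, right, bottom] as shares, 0 to 1, of the picture: columns of its width, rows of its height, round what is visible of it).
The state is a dict: "time_s": time; "joint_positions": joint angles; "qd": joint speeds; "joint_torque": joint torques, N m; "position": TCP position; "ee_rot": TCP orientation; "force": force on the tool from outside, world axes, zero at the start; "ft_torque": the same for the moment, N m; "grip_width": opening from 0.0 (shut) to 1.0 (fully open).
Only numpy, scipy, OpenCV 4.12 (cv2) and the standard library are available. Lean on these libraries where they do the work, as an engineer would, in place of code of your own. Each camera call takes 0.05 s, during which the arm holds its last target. There are 200 camera calls.

## Working session

There is one attempt and no reset: what is moved stays moved. The work goes in short steps, Python scripts to look and compute and a tool call to move; the robot and the scene stay as the last step left them, time stands still between calls to the robot, and variables do not carry over. Pictures are saved under pics/ and viewed, about 8 in all and at most 12, crops included, and the job is handed in when it is done.

Besides the shell and the picture viewer there is one more tool, called after ">>>" by a JSON object that holds its "op" and its "data", one argument or row to a line. arm_command: Moves the arm, as the interface text tells. Its arguments: {"type":"object","properties":{"steps":{"type":"array","items":{"type":"object","properties":{"travel":{"type":"array","items":{"type":"number"}},"turn":{"type":"array","items":{"type":"number"}},"grip":{"type":"number"}}}},"squeeze":{"type":"number"}},"required":["steps"]}

```bash
mkdir -p pics; ls
cat > h.py <<'E'
import numpy as np, cv2
from scipy.spatial.transform import Rotation as R
from bench import env, capture, models
def world(p):
    """world xyz map of a fixed-camera picture"""
    d=p["depth"]; h,w=d.shape; f=h/2/np.tan(np.radians(p["vfov"])/2)
    v,u=np.mgrid[:h,:w]
    c=np.stack([(u-p["cx"])/f*d,(v-p["cy"])/f*d,d],-1)
    M=cv2.Rodrigues(np.array(p["rvec"],float))[0]
    X=(c-np.array(p["tvec"]).ravel())@M
    X[d==0]=np.nan
    return X
def proj(p,P):
    f=p["depth"].shape[0]/2/np.tan(np.radians(p["vfov"])/2)
    K=np.array([[f,0,p["cx"]],[0,f,p["cy"]],[0,0,1.]])
    return cv2.projectPoints(np.atleast_2d(P).astype(float),np.array(p["rvec"],float),np.array(p["tvec"],float),K,None)[0][:,0]
def save(p,n): cv2.imwrite("pics/"+n+".png",p["frame"][...,::-1])
E
python3 - <<'E'
from h import *
print(env.read_state())
for n in ("scene","top"):
    p=capture(n); save(p,n+"0"); X=world(p)
    np.savez("pics/"+n+"0.npz",**{k:v for k,v in p.items()})
    M=cv2.Rodrigues(np.array(p["rvec"],float))[0]; print(n,p["vfov"],-M.T@np.array(p["tvec"]).ravel())
    for l in ["lightbox","cover","cover_tab","cell_mid","stand","test_block","specimen","dropper"]:
        for r in models.recognise(p,l)[:2]:
            e=np.array(r["extent"])*[560,420,560,420]; u,v=((e[:2]+e[2:])/2).astype(int)
            print(l,round(r["score"],2),e.round(),X[v,u].round(3))
E
```

```text
pics
{'time_s': 0.0, 'joint_positions': array([-7.71779390e+01,  5.01000032e+00,  1.00366123e+01,  9.50993402e+01,
       -3.93933273e-05,  8.99989525e+01]), 'qd': array([-0.04065647,  0.09849809, -0.01075172,  0.06486056, -0.04572505,
       -0.06470653]), 'joint_torque': array([-7.01166337e-04, -5.20381951e+01,  4.64807332e+01,  1.60943315e-02,
        6.80765243e-05,  4.08468054e-05]), 'position': array([ 0.12200114, -0.5360356 ,  0.19911297]), 'ee_rot': array([ 1.79999962e+02,  7.27282053e-02, -7.71768914e+01]), 'force': array([ 0.03153149,  0.51201748, -0.14253624]), 'ft_torque': array([ 0.009283  , -0.01128248, -0.0066498 ]), 'grip_width': 1.0022330295693183}
scene 46.68442272717515 [1.11632222 0.52479927 0.66340412]
lightbox 0.75 [217. 160. 329. 261.] [ 0.563 -0.095  0.077]
cover 0.91 [254. 156. 307. 200.] [ 0.491 -0.152  0.102]
cover_tab 0.63 [251. 156. 306. 203.] [ 0.498 -0.152  0.1  ]
cover_tab 0.23 [213. 156. 329. 259.] [ 0.495 -0.178  0.01 ]
cell_mid 0.57 [251. 156. 306. 204.] [ 0.498 -0.152  0.1  ]
stand 0.71 [397. 268. 452. 306.] [0.463 0.221 0.022]
stand 0.24 [418. 259. 438. 289.] [0.465 0.221 0.056]
test_block 0.79 [351. 318. 387. 349.] [0.619 0.216 0.008]
specimen 0.52 [277. 319. 291. 342.] [0.73  0.122 0.02 ]
dropper 0.88 [157. 165. 175. 198.] [ 0.644 -0.397  0.039]
top 47.83961985407939 [ 0.42262607 -0.09268621  0.9825753 ]
lightbox 0.83 [257. 210. 385. 309.] [ 0.506 -0.149  0.1  ]
cover 0.84 [294. 239. 357. 308.] [ 0.48  -0.158  0.109]
cover_tab 0.9 [293. 235. 352. 307.] [ 0.483 -0.152  0.108]
cell_mid 0.67 [122. 280. 146. 295.] [0.454 0.204 0.071]
stand 0.63 [116. 266. 168. 320.] [0.445 0.198 0.045]
test_block 0.55 [131. 198. 160. 225.] [0.614 0.212 0.009]
specimen 0.72 [191. 155. 203. 170.] [0.717 0.106 0.022]
dropper 0.72 [435. 190. 461. 214.] [ 0.627 -0.408  0.055]
```

Run:
```python
import cv2, numpy as np
a=cv2.imread("pics/scene0.png"); b=cv2.imread("pics/top0.png")
o=np.vstack([np.hstack([cv2.resize(a[140:290,180:380],(400,300),interpolation=2),cv2.resize(a[230:330,380:513],(400,300),interpolation=2)]),
 np.hstack([cv2.resize(b[195:330,230:410],(400,300),interpolation=2),cv2.resize(b[255:330,100:200],(400,300),interpolation=2)])])
cv2.imwrite("pics/c0.png",o)
```

```text
(no output)
```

View pics/c0.png

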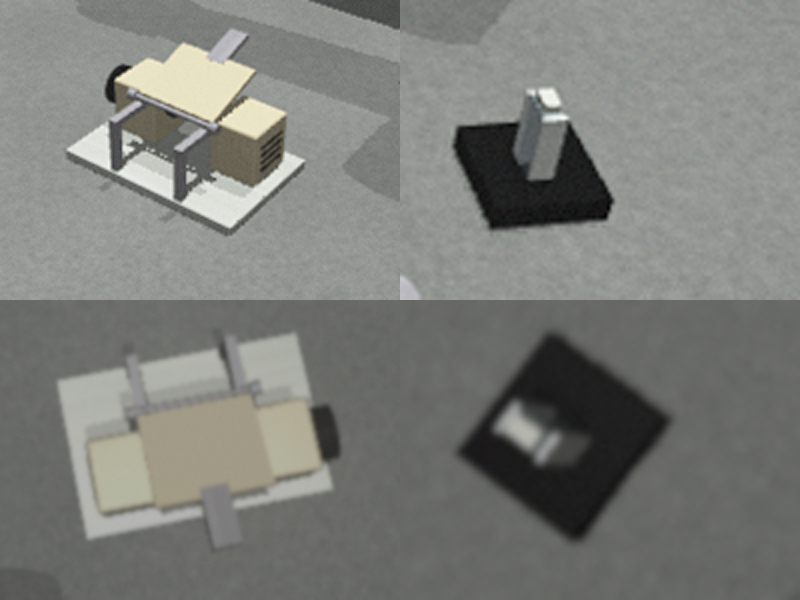

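View pics/top0.png

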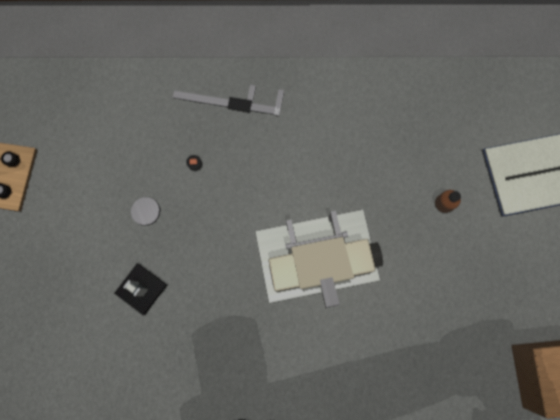

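Run:
```python
from h import *
P={n:dict(np.load(f"pics/{n}0.npz",allow_pickle=True)) for n in("scene","top")}
for n in P:
    p=P[n]
    for k in("vfov","cx","cy"): p[k]=float(p[k])
    X=world(p)
    def sel(c,r,z0,z1):
        m=(np.hypot(X[...,0]-c[0],X[...,1]-c[1])<r)&(X[...,2]>z0)&(X[...,2]<z1); return X[m]
    bench=sel((.45,.0),.08,-.02,.02); print(n,"bench z",bench[:,2].mean(),bench[:,2].std())
    for nm,c,r,a,b in(("base",(.53,-.15),.2,.007,.017),("house",(.53,-.15),.15,.076,.086),("lowcover",(.53,-.15),.2,.087,.2),("stand",(.455,.208),.06,.013,.023),("standall",(.455,.208),.06,.006,.023),("cell",(.455,.208),.05,.03,.09),("celltop",(.455,.208),.05,.062,.09)):
        q=sel(c,r,a,b)
        if len(q)<5: print(nm,len(q));continue
        rc=cv2.minAreaRect(q[:,:2].astype(np.float32)*1000)
        print(nm,len(q),"rect",np.round(rc[0],1),np.round(rc[1],1),round(rc[2],1),"z",q[:,2].mean().round(4),q[:,2].max().round(4))
    q=sel((.53,-.15),.2,.089,.2)
    A=np.c_[q[:,:2],np.ones(len(q))]
    k=np.linalg.lstsq(A,q[:,2],rcond=None)[0]; print("plane",k, "tilt",np.degrees(np.arctan(np.hypot(*k[:2]))),"dir",np.degrees(np.arctan2(k[1],k[0])),"res",(A@k-q[:,2]).std())
    j=np.argsort(q[:,0])[:5]; print(q[j].round(3))
```

```text
scene bench z 0.0007400952585045981 0.004283140265652552
base 2408 rect [ 523.2 -145.1] [152.7 232.3] 11.8 z 0.0111 0.017
house 999 rect [ 530.1 -144.3] [130.2 198.1] 11.0 z 0.0798 0.086
lowcover 1378 rect [ 483.6 -149.5] [130.2 119.6] 8.7 z 0.1013 0.1258
stand 943 rect [451.8 213.2] [79.6 77.3] 55.3 z 0.0171 0.0228
standall 1099 rect [451.9 213.2] [79.9 77.3] 55.8 z 0.016 0.0228
cell 306 rect [453.1 213.9] [31.6 16.9] 55.5 z 0.0529 0.0731
celltop 99 rect [453.2 213.1] [30.3 15.8] 58.3 z 0.0675 0.0731
plane [-0.31149856 -0.06498066  0.24472876] tilt 17.651282850801355 dir -168.21670534497704 res 0.001624928693286644
[[ 0.419 -0.155  0.126]
 [ 0.42  -0.164  0.122]
 [ 0.421 -0.16   0.124]
 [ 0.421 -0.153  0.124]
 [ 0.421 -0.153  0.122]]
top bench z 0.002068400262631953 0.0038601182613419564
base 3517 rect [ 551.5 -138.8] [307.3 268.4] 1.1 z 0.0128 0.017
house 2002 rect [ 531.4 -156. ] [128.7 215.1] 11.7 z 0.0807 0.086
lowcover 2667 rect [ 484.  -155.9] [130.9 119.5] 11.6 z 0.1031 0.1301
stand 1209 rect [451.9 210.5] [77.2 75.3] 54.7 z 0.0188 0.023
standall 1267 rect [453.3 213.4] [95.4 88.9] 66.9 z 0.0184 0.023
cell 184 rect [451.9 210.1] [29.3 16. ] 55.4 z 0.0604 0.0779
celltop 115 rect [452.  210.3] [28.8 15.9] 55.5 z 0.069 0.0779
plane [-0.31296738 -0.0628705   0.24760484] tilt 17.70411260483655 dir -168.64131043450067 res 0.0016446747351517067
[[ 0.419 -0.158  0.127]
 [ 0.419 -0.159  0.124]
 [ 0.419 -0.161  0.124]
 [ 0.419 -0.163  0.123]
 [ 0.421 -0.159  0.125]]
```

```bash
cat >> h.py <<'E'
def pose():
    s=env.read_state(); return np.array(s["position"]),R.from_euler("xyz",s["ee_rot"],degrees=True),s
def plan(target,rpy,n=None):
    """tool-frame turn first (rotvec total), then travel in the turned tool's axes (units of 40 mm)"""
    p,r,s=pose(); t=R.from_euler("xyz",rpy,degrees=True)
    rv=(r.inv()*t).as_rotvec(); tr=t.inv().apply(np.array(target)-p)/.04
    print("at",p.round(4),np.round(s["ee_rot"],2),"t",round(s["time_s"],2)); print("turn",rv.round(3),"travel",tr.round(3), "rows>=",np.ceil(np.abs(rv).max()/.15),np.ceil(np.linalg.norm(tr)/1.25),np.abs(tr).max())
def wworld(p):
    """world map from wrist picture (equidistant fisheye, depth along axis)"""
    d=p["depth"]; h,w=d.shape; f=h/2/np.tan(np.radians(p["vfov"])/2)
    v,u=np.mgrid[:h,:w]; a=(u-p["cx"])/f; b=(v-p["cy"])/f; th=np.hypot(a,b)+1e-9
    k=np.tan(np.minimum(th,1.5))/th
    c=np.stack([a*k*d,b*k*d,d,np.ones_like(d)],-1)@np.array(p["tool_from_camera"]).T
    q,r,_=pose_before
    X=c[...,:3]@r.as_matrix().T+q; X[(d==0)|(th>1.4)]=np.nan
    return X
pose_before=None
def wshot():
    global pose_before
    pose_before=pose(); return capture("wrist")
E
python3 -c "
from h import *
plan([.44,-.163,.25],[180,0,-78.4])
p=wshot();print(p['vfov'],np.round(p['tool_from_camera'],3))"
```

```text
at [ 0.1221 -0.5363  0.1998] [-180.      0.    -77.18] t 0.9
turn [-0.     0.     0.021] travel [-7.543 -9.662 -1.255] rows>= 1.0 10.0 9.662495393454854
65.70646984690485 [[ 1.    -0.     0.     0.   ]
 [-0.     0.965  0.264 -0.067]
 [-0.001 -0.264  0.965 -0.174]
 [ 0.     0.     0.     1.   ]]
```

>>> {"op": "arm_command", "data": {
  "steps": [
    {"travel": [-0.3,-0.4,-0.2],"turn": [0,0,0.021],"grip": 60},
    {"travel": [-0.54,-0.69,-0.2],"turn": [0,0,0],"grip": 60},
    {"travel": [-0.6,-0.77,-0.2],"turn": [0,0,0],"grip": 60},
    {"travel": [-0.6,-0.77,-0.2],"turn": [0,0,0],"grip": 60},
    {"travel": [-0.6,-0.77,-0.2],"turn": [0,0,0],"grip": 60},
    {"travel": [-0.6,-0.77,-0.2],"turn": [0,0,0],"grip": 60},
    {"travel": [-0.6,-0.77,0],"turn": [0,0,0],"grip": 60},
    {"travel": [-0.6,-0.77,0],"turn": [0,0,0],"grip": 60},
    {"travel": [-0.6,-0.77,0],"turn": [0,0,0],"grip": 60},
    {"travel": [-0.6,-0.77,0],"turn": [0,0,0],"grip": 60},
    {"travel": [-0.6,-0.77,0],"turn": [0,0,0],"grip": 60},
    {"travel": [-0.6,-0.77,0],"turn": [0,0,0],"grip": 60},
    {"travel": [-0.5,-0.65,0],"turn": [0,0,0],"grip": 60},
    {"travel": [-0.3,-0.4,0],"turn": [0,0,0],"grip": 60},
    {"travel": [0,0,0],"turn": [0,0,0],"grip": 60},
    {"travel": [0,0,0],"turn": [0,0,0],"grip": 60}
  ]
}}

```text
time_s: 2.55
position: [0.4456, -0.1573, 0.2478]
ee_rot: [180.0, -0.0, -78.3]
force: [0.8, -0.3, 0.3]
grip_width: 0.701
```

Run:
```python
from h import *
p=wshot(); save(p,"w1"); X=wworld(p); print(pose_before[0])
plan([.44,-.163,.25],[180,0,-78.4])
def sel(c,r,z0,z1):
    m=(np.hypot(X[...,0]-c[0],X[...,1]-c[1])<r)&(X[...,2]>z0)&(X[...,2]<z1); return X[m]
for nm,c,r,a,b in(("base",(.53,-.15),.2,.007,.017),("house",(.53,-.15),.15,.076,.086),("cov",(.53,-.15),.16,.09,.2)):
    q=sel(c,r,a,b)
    if len(q)>5:
        rc=cv2.minAreaRect(q[:,:2].astype(np.float32)*1000); print(nm,len(q),np.round(rc[0],1),np.round(rc[1],1),round(rc[2],1),q[:,2].mean().round(4))
q=sel((.53,-.15),.16,.09,.2)
A=np.c_[q[:,:2],np.ones(len(q))]
k=np.linalg.lstsq(A,q[:,2],rcond=None)[0]; e=A@k-q[:,2]; A=A[abs(e)<.006];q=q[abs(e)<.006]
k=np.linalg.lstsq(A,q[:,2],rcond=None)[0];print("tilt",np.degrees(np.arctan(np.hypot(*k[:2]))),"dir",np.degrees(np.arctan2(k[1],k[0])),k,(A@k-q[:,2]).std())
u=np.array([np.cos(np.radians(11.6)),np.sin(np.radians(11.6))]); n=np.array([-u[1],u[0]])
x=q[:,:2]@u; y=q[:,:2]@n
print("along",x.min(),x.max())
for a in np.arange(x.min(),x.max(),.006):
    m=(x>a)&(x<a+.006)
    if m.sum()>3: print(round(a,3),m.sum(),y[m].min().round(4),y[m].max().round(4),q[m,2].mean().round(4))
```

```text
Traceback (most recent call last):
TypeError: 'NoneType' object is not subscriptable
```

View pics/w1.png

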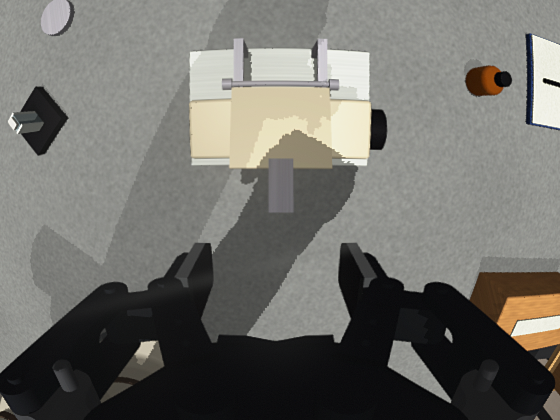

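```bash
cat > m.py <<'E'
import h
from h import *
p=wshot(); X=wworld(p)
plan([.44,-.163,.25],[180,0,-78.4])
def sel(c,r,z0,z1):
    m=(np.hypot(X[...,0]-c[0],X[...,1]-c[1])<r)&(X[...,2]>z0)&(X[...,2]<z1); return X[m]
for nm,c,r,a,b in(("base",(.53,-.15),.2,.007,.017),("house",(.53,-.15),.15,.076,.086),("stand",(.455,.21),.07,.01,.025),("celltop",(.455,.21),.04,.062,.09)):
    q=sel(c,r,a,b)
    if len(q)>5:
        rc=cv2.minAreaRect(q[:,:2].astype(np.float32)*1000); print(nm,len(q),np.round(rc[0],1),np.round(rc[1],1),round(rc[2],1),q[:,2].mean().round(4))
q=sel((.53,-.15),.16,.09,.2); q=q[q[:,2]<.14]
for _ in range(3):
    A=np.c_[q[:,:2],np.ones(len(q))]; k=np.linalg.lstsq(A,q[:,2],rcond=None)[0]; e=A@k-q[:,2]; q=q[abs(e)<.005]
print("tilt",np.degrees(np.arctan(np.hypot(*k[:2]))),"dir",np.degrees(np.arctan2(k[1],k[0])),k,e.std())
u=np.array([np.cos(np.radians(11.6)),np.sin(np.radians(11.6))]); n=np.array([-u[1],u[0]])
x=q[:,:2]@u; y=q[:,:2]@n
for a in np.arange(x.min(),x.max(),.006):
    m=(x>a)&(x<a+.006)
    if m.sum()>3: print(round(a,3),m.sum(),y[m].min().round(4),y[m].max().round(4),q[m,2].mean().round(4))
E
python3 m.py
```

```text
at [ 0.4453 -0.158   0.2479] [ 1.800e+02 -1.000e-02 -7.842e+01] t 2.65
turn [ 0. -0. -0.] travel [ 0.096  0.154 -0.052] rows>= 1.0 1.0 0.15370260309614728
base 6905 [ 523.1 -147.3] [151.2 230.3] 11.8 0.0122
house 5991 [ 532.8 -154.6] [129. 215.] 11.6 0.0803
stand 1490 [452.6 211. ] [77.1 77.3] 55.1 0.0176
celltop 179 [453.1 211.1] [29.  16.8] 53.4 0.0679
tilt 18.230907557900792 dir -168.3764796048225 [-0.32262639 -0.06636372  0.25147252] 0.0008020763158083725
0.381 169 -0.2605 -0.2376 0.1254
0.387 161 -0.2606 -0.2376 0.1235
0.393 169 -0.2605 -0.2376 0.1215
0.399 166 -0.2606 -0.2376 0.1194
0.405 157 -0.2606 -0.2376 0.1177
0.411 168 -0.2606 -0.2376 0.1157
0.417 344 -0.2986 -0.1986 0.1126
0.423 665 -0.299 -0.1989 0.1114
0.429 658 -0.2992 -0.2003 0.1093
0.435 615 -0.2992 -0.2002 0.1073
0.441 663 -0.2994 -0.2 0.1053
0.447 636 -0.2993 -0.1999 0.1034
0.453 603 -0.2988 -0.1996 0.1014
0.459 604 -0.2981 -0.1996 0.0994
0.465 598 -0.2982 -0.1994 0.0975
0.471 591 -0.2987 -0.1992 0.0955
0.477 581 -0.2986 -0.2001 0.0936
0.483 554 -0.299 -0.1998 0.0917
0.489 203 -0.2989 -0.1998 0.0906
```

>>> {"op": "arm_command", "data": {
  "steps": [
    {"travel": [0.123,0.145,0.5],"turn": [0,0,0],"grip": 60},
    {"travel": [0,0,0.9],"turn": [0,0,0],"grip": 60},
    {"travel": [0,0,0.9],"turn": [0,0,0],"grip": 60},
    {"travel": [0,0,0.9],"turn": [0,0,0],"grip": 60},
    {"travel": [0,0,0.4],"turn": [0,0,0],"grip": 60},
    {"travel": [0,0,0.135],"turn": [0,0,0],"grip": 60},
    {"travel": [0,0,0],"turn": [0,0,0],"grip": 20},
    {"travel": [0,0,0],"turn": [0,0,0],"grip": 20},
    {"travel": [0,0,0],"turn": [0,0,0],"grip": 20},
    {"travel": [0,0,0],"turn": [0,0,0],"grip": 20},
    {"travel": [0,0,0],"turn": [0,0,0],"grip": 20},
    {"travel": [0,0,0],"turn": [0,0,0],"grip": 20}
  ],
  "squeeze": 30
}}

```text
time_s: 3.85
position: [0.4412, -0.1634, 0.0986]
ee_rot: [-180.0, -0.0, -78.4]
force: [-0.1, 0.1, 0.6]
grip_width: 0.239
```

Run:
```python
from h import *
p=wshot(); save(p,"w2"); 
plan([.4406,-.164,.0985],[180,0,-78.4])
s=env.read_state();print(s["grip_width"]*85.4,s["force"],s["ft_torque"])
# arc rows, tool axes: y=-u, z=-down ; angles from 18.2 to 180 in 30 rows
th=np.radians(np.linspace(18.2,180,31)); r=.112
d=np.diff(np.c_[-r*np.cos(th),r*np.sin(th)],axis=0)/.04
print(np.c_[-d[:,0],-d[:,1]].round(3).tolist())
```

```text
at [ 0.4411 -0.1634  0.0985] [-179.99   -0.    -78.38] t 3.9
turn [-0. -0.  0.] travel [0.013 0.016 0.001] rows>= 1.0 1.0 0.015690497898709306
20.08863749049711 [ 1.01460064 -0.43505223  0.59100451] [0.02423782 0.00562588 0.01725179]
[[-0.094, -0.246], [-0.117, -0.236], [-0.138, -0.224], [-0.159, -0.21], [-0.178, -0.194], [-0.195, -0.177], [-0.211, -0.158], [-0.225, -0.137], [-0.237, -0.115], [-0.247, -0.093], [-0.254, -0.069], [-0.26, -0.045], [-0.263, -0.02], [-0.263, 0.005], [-0.262, 0.029], [-0.258, 0.054], [-0.252, 0.078], [-0.243, 0.101], [-0.233, 0.124], [-0.22, 0.145], [-0.205, 0.165], [-0.189, 0.184], [-0.171, 0.2], [-0.151, 0.216], [-0.13, 0.229], [-0.108, 0.24], [-0.085, 0.249], [-0.061, 0.256], [-0.037, 0.261], [-0.012, 0.263]]
```

View pics/w2.png

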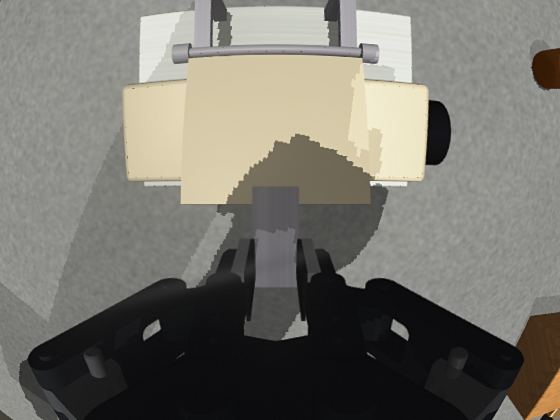

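>>> {"op": "arm_command", "data": {
  "steps": [
    {"travel": [0,0,0],"turn": [0,0,0],"grip": 14},
    {"travel": [0,0,0],"turn": [0,0,0],"grip": 14}
  ]
}}

```text
time_s: 4.1
position: [0.441, -0.1633, 0.0983]
ee_rot: [180.0, 0.0, -78.4]
force: [0.6, 0.1, 0.1]
grip_width: 0.168
```

Run:
```python
from h import *
p=wshot(); X=wworld(p); r=pose_before; print(r[2]["grip_width"]*85.4)
for v in (200,230,250,270,285,300):
    print(v,[(c,*(X[v,c]*1000).round(0)) for c in (225,240,246,252,265,280,295,302,308,314,325)])
```

```text
Traceback (most recent call last):
TypeError: 'NoneType' object is not subscriptable
```

Run:
```python
from h import *
p=wshot(); save(p,"w3"); X=wworld(p); 
u=np.array([.9796,.2011]);n=np.array([-.2011,.9796])
for v in (200,230,250,270,285,300,320):
    print(v,[(c,round(X[v,c,:2]@u*1000),round(X[v,c,:2]@n*1000),round(X[v,c,2]*1000)) for c in (225,240,246,252,265,280,295,302,308,314,325) if X[v,c,0]==X[v,c,0]])
print(env.grasp_offset)
```

```text
200 [(225, 423, -223, 112), (240, 423, -231, 113), (246, 423, -234, 112), (252, 423, -237, 112), (265, 423, -244, 113), (280, 423, -252, 114), (295, 423, -259, 113), (302, 423, -263, 113), (308, 423, -266, 112), (314, 423, -269, 112), (325, 423, -275, 112)]
230 [(225, 364, -204, 0), (240, 365, -218, 0), (246, 365, -223, 0), (252, 365, -228, 1), (265, 408, -244, 117), (280, 408, -252, 117), (295, 408, -259, 118), (302, 365, -273, 0), (308, 365, -278, 0), (314, 365, -284, 0), (325, 365, -294, 2)]
250 [(225, 345, -203, 0), (240, 406, -233, 139), (246, 410, -237, 147), (252, 410, -239, 147), (265, 399, -244, 121), (280, 399, -252, 121), (295, 410, -257, 147), (302, 410, -260, 147), (308, 406, -264, 138), (314, 407, -267, 139), (325, 345, -295, 1)]
270 [(225, 406, -229, 157), (240, 410, -236, 166), (246, 410, -238, 165), (252, 410, -241, 165), (265, 388, -244, 123), (280, 389, -252, 124), (295, 410, -256, 165), (302, 411, -259, 166), (308, 410, -261, 166), (314, 405, -265, 157), (325, 407, -269, 159)]
285 [(225, 411, -232, 179), (240, 412, -238, 179), (246, 412, -239, 179), (252, 405, -240, 167), (265, 381, -244, 126), (280, 382, -252, 127), (295, 405, -256, 168), (302, 411, -258, 178), (308, 411, -260, 179), (314, 411, -262, 179), (325, 412, -266, 179)]
300 [(225, 416, -235, 196), (240, 416, -239, 196), (246, 411, -240, 187), (252, 400, -240, 170), (265, 291, -239, 0), (280, 292, -254, 1), (295, 398, -257, 167), (302, 409, -258, 184), (308, 416, -258, 196), (314, 416, -260, 196), (325, 416, -263, 196)]
320 [(225, 415, -236, 204), (240, 416, -240, 205), (246, 412, -241, 199), (252, 394, -241, 174), (265, 267, -239, 1), (280, 267, -254, 1), (295, 389, -257, 168), (302, 396, -259, 178), (308, 417, -257, 206), (314, 417, -259, 206), (325, 415, -262, 204)]
0.0187
```

View pics/w3.png

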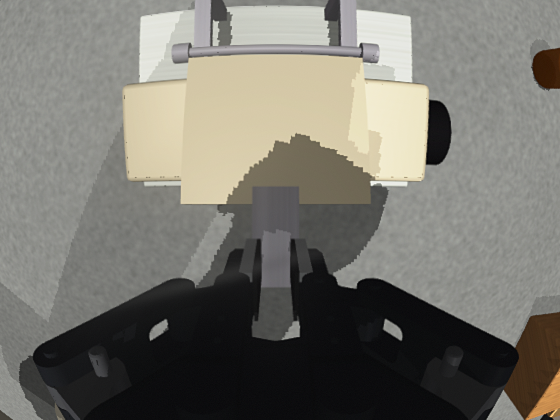

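Run:
```python
from h import *
p=wshot(); X=wworld(p); q,r,_=pose(); T=(X-q)@r.as_matrix()*1000
for v in range(228,262,3):
    print(v,[(c,*T[v,c].round(0).astype(int)) for c in range(228,262,4) if T[v,c,0]==T[v,c,0] and T[v,c,2]<60])
```

```text
228 [(256, np.int64(-9), np.int64(-10), np.int64(-19)), (260, np.int64(-7), np.int64(-10), np.int64(-19))]
231 [(256, np.int64(-9), np.int64(-9), np.int64(-20)), (260, np.int64(-7), np.int64(-9), np.int64(-19))]
234 [(256, np.int64(-9), np.int64(-8), np.int64(-21)), (260, np.int64(-7), np.int64(-7), np.int64(-20))]
237 [(256, np.int64(-9), np.int64(-6), np.int64(-20)), (260, np.int64(-7), np.int64(-6), np.int64(-20))]
240 [(248, np.int64(-12), np.int64(-11), np.int64(-38)), (252, np.int64(-10), np.int64(-11), np.int64(-38)), (256, np.int64(-8), np.int64(-11), np.int64(-38)), (260, np.int64(-7), np.int64(-11), np.int64(-37))]
243 [(248, np.int64(-12), np.int64(-11), np.int64(-41)), (252, np.int64(-10), np.int64(-11), np.int64(-41)), (256, np.int64(-8), np.int64(-11), np.int64(-42)), (260, np.int64(-6), np.int64(-11), np.int64(-40))]
246 [(248, np.int64(-11), np.int64(-11), np.int64(-45)), (252, np.int64(-10), np.int64(-11), np.int64(-45)), (256, np.int64(-8), np.int64(-11), np.int64(-45)), (260, np.int64(-6), np.int64(-10), np.int64(-41))]
249 [(236, np.int64(-17), np.int64(-7), np.in
[... 1375 characters left out ...]
 np.int64(-11), np.int64(-57)), (248, np.int64(-10), np.int64(-11), np.int64(-57)), (252, np.int64(-9), np.int64(-11), np.int64(-57)), (256, np.int64(-7), np.int64(-11), np.int64(-57)), (260, np.int64(-6), np.int64(-4), np.int64(-42))]
261 [(228, np.int64(-20), np.int64(-7), np.int64(-51)), (232, np.int64(-18), np.int64(-7), np.int64(-52)), (236, np.int64(-16), np.int64(-7), np.int64(-50)), (240, np.int64(-14), np.int64(-7), np.int64(-51)), (244, np.int64(-12), np.int64(-11), np.int64(-59)), (248, np.int64(-10), np.int64(-11), np.int64(-60)), (252, np.int64(-9), np.int64(-11), np.int64(-60)), (256, np.int64(-7), np.int64(-11), np.int64(-60)), (260, np.int64(-7), np.int64(-2), np.int64(-41))]
```

Run:
```python
from h import *
p=capture("scene"); save(p,"s2"); q,r,_=pose()
a=proj(p,[q,q+[0,0,.036]]); print(a)
f=p["frame"][...,::-1].copy()
u,v=a[0].astype(int); x0,y0=u-50,v-60
c=cv2.resize(f[y0:y0+90,x0:x0+120],None,fx=6,fy=6,interpolation=cv2.INTER_CUBIC)
for w,col in zip(a,((0,0,255),(0,255,0))): cv2.circle(c,tuple(((w-[x0,y0])*6).astype(int)),4,col,-1)
cv2.imwrite("pics/s2c.png",c)
```

```text
[[293.13390682 169.09227504]
 [293.61423408 155.19517836]]
```

View pics/s2c.png

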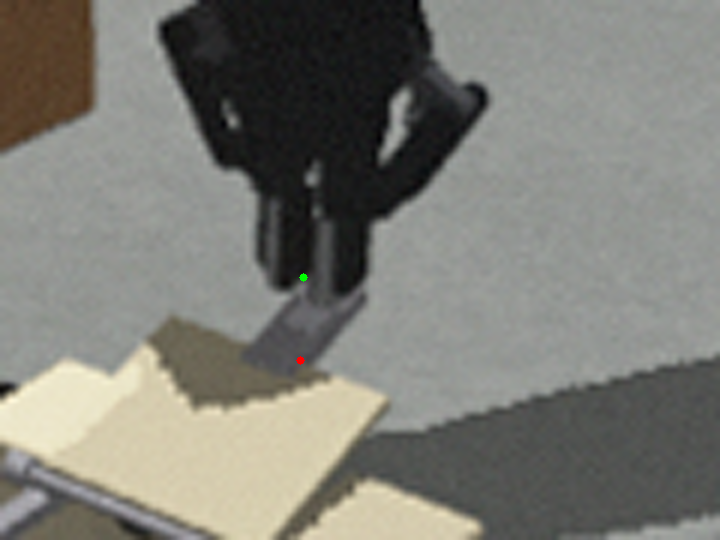

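>>> {"op": "arm_command", "data": {
  "steps": [
    {"travel": [0,0,0],"turn": [0,0,0],"grip": 50},
    {"travel": [0,0,0],"turn": [0,0,0],"grip": 50},
    {"travel": [0,0,0],"turn": [0,0,0],"grip": 50},
    {"travel": [0,0,0],"turn": [0,0,0],"grip": 50},
    {"travel": [0.013,0.016,0.4],"turn": [0,0,0],"grip": 50},
    {"travel": [0,0,0.457],"turn": [0,0,0],"grip": 50},
    {"travel": [0,0,0],"turn": [0,0,0],"grip": 15},
    {"travel": [0,0,0],"turn": [0,0,0],"grip": 15},
    {"travel": [0,0,0],"turn": [0,0,0],"grip": 15},
    {"travel": [0,0,0],"turn": [0,0,0],"grip": 15},
    {"travel": [0,0,0],"turn": [0,0,0],"grip": 15},
    {"travel": [0,0,0],"turn": [0,0,0],"grip": 15}
  ],
  "squeeze": 30
}}

```text
time_s: 5.5
position: [0.4403, -0.1635, 0.0647]
ee_rot: [180.0, 0.1, -78.4]
force: [-2.6, 5.6, -0.5]
grip_width: 0.274
```

Run:
```python
from h import *
p=wshot(); save(p,"w4"); X=wworld(p); q,r,s=pose(); T=(X-q)@r.as_matrix()*1000
print(s["grip_width"]*85.4,s["force"],s["joint_positions"])
for v in range(200,262,6):
    print(v,[(c,*map(int,T[v,c].round(0))) for c in range(228,282,6) if T[v,c,0]==T[v,c,0] and T[v,c,2]<60])
```

```text
23.65030135431244 [-3.07017209  4.46215461 -0.5469043 ] [-2.04027532e+01 -6.48958527e+00 -1.61994804e+01  8.03269848e+01
  4.35191768e-02  1.47956230e+02]
200 [(228, -19, -32, -46), (234, -17, -32, -46), (240, -14, -32, -45), (246, -12, -32, -45), (252, -9, -32, -45), (258, -7, -32, -46), (264, -4, -32, -46), (270, -2, -32, -46), (276, 1, -32, -45)]
206 [(228, -19, -30, -47), (234, -17, -29, -46), (240, -14, -29, -46), (246, -12, -30, -46), (252, -9, -30, -47), (258, -7, -30, -47), (264, -4, -30, -47), (270, -2, -30, -48), (276, 1, -29, -46)]
212 [(228, -19, -27, -47), (234, -17, -27, -46), (240, -14, -27, -47), (246, -12, -27, -47), (252, -9, -27, -47), (258, -7, -27, -48), (264, -4, -27, -47), (270, -2, -27, -47), (276, 1, -28, -48)]
218 [(228, -19, -25, -48), (234, -16, -25, -49), (240, -14, -25, -48), (246, -12, -25, -47), (252, -9, -25, -48), (258, -7, -25, -48), (264, -4, -25, -49), (270, -2, -25, -49), (276, 1, -25, -48)]
224 [(246, -12, -23, -48), (252, -9, -23, -49), (258, -7, -23, -50), (264, -4, -22, -47), (270, -2, -23, -49), (276, 1, -23, -50)]
230 [(246, -11, -21, -52),
[... 250 characters left out ...]
, -11, -41), (246, -13, -11, -41), (252, -9, -15, -51), (258, -7, -16, -51), (264, -4, -16, -52), (270, -2, -16, -51), (276, 1, -16, -52)]
248 [(234, -17, -11, -47), (240, -15, -11, -47), (246, -12, -11, -47), (252, -9, -14, -53), (258, -7, -14, -53), (264, -4, -13, -51), (270, -2, -14, -52), (276, 1, -13, -52)]
254 [(228, -20, -7, -45), (234, -17, -11, -53), (240, -14, -12, -54), (246, -12, -11, -54), (252, -9, -11, -53), (258, -7, -11, -53), (264, -4, -11, -53), (270, -2, -11, -52), (276, 1, -11, -53)]
260 [(228, -20, -7, -51), (234, -16, -11, -58), (240, -13, -11, -59), (246, -11, -11, -59), (252, -9, -8, -52), (258, -7, -9, -54), (264, -4, -9, -54), (270, -2, -8, -52), (276, 1, -9, -54)]
```

>>> {"op": "arm_command", "data": {
  "steps": [
    {"travel": [0,-0.094,-0.246],"turn": [0,0,0],"grip": 15},
    {"travel": [0,-0.117,-0.236],"turn": [0,0,0],"grip": 15},
    {"travel": [0,-0.138,-0.224],"turn": [0,0,0],"grip": 15},
    {"travel": [0,-0.159,-0.21],"turn": [0,0,0],"grip": 15},
    {"travel": [0,-0.178,-0.194],"turn": [0,0,0],"grip": 15},
    {"travel": [0,-0.195,-0.177],"turn": [0,0,0],"grip": 15},
    {"travel": [0,-0.211,-0.158],"turn": [0,0,0],"grip": 15},
    {"travel": [0,-0.225,-0.137],"turn": [0,0,0],"grip": 15}
  ]
}}

```text
time_s: 6.35
position: [0.4921, -0.1528, 0.1283]
ee_rot: [179.9, 0.1, -78.4]
force: [-3.2, 5.8, -5.1]
grip_width: 0.277
```

Run:
```python
from h import *
th=np.radians(18.2+8*(180-18.2)/30); r=.112
u=np.array([.9796,.2011]);n=np.array([-.2011,.9796])
t=(.505-r*np.cos(th))*u-.2493*n
plan([*t,.0825+r*np.sin(th)-.0535],[180,0,-78.4]); s=env.read_state(); print(s["force"],s["ft_torque"],s["grip_width"]*85.4)
p=wshot(); X=wworld(p); q,R_,_=pose(); T=(X-q)@R_.as_matrix()*1000
print([tuple(map(int,T[v,280].round())) for v in range(100,260,20)])
```

```text
at [ 0.4921 -0.1528  0.1283] [ 1.7995e+02  5.0000e-02 -7.8370e+01] t 6.35
turn [0.001 0.001 0.001] travel [0.016 0.001 0.026] rows>= 1.0 1.0 0.026259799936322742
[-3.2415944   5.76905645 -5.13246881] [ 0.78539825  1.08827058 -0.05294303] 23.693351125737863
[(5, -78, 115), (5, -60, 116), (3, -49, 35), (3, -39, 17), (3, -30, 1), (3, -22, -12), (3, -15, -24), (3, -9, -35)]
```

>>> {"op": "arm_command", "data": {
  "steps": [
    {"travel": [0,-0.237,-0.115],"turn": [0,0,0],"grip": 15},
    {"travel": [0,-0.247,-0.093],"turn": [0,0,0],"grip": 15},
    {"travel": [0,-0.254,-0.069],"turn": [0,0,0],"grip": 15},
    {"travel": [0,-0.26,-0.045],"turn": [0,0,0],"grip": 15},
    {"travel": [0,-0.263,-0.02],"turn": [0,0,0],"grip": 15},
    {"travel": [0,-0.263,0.005],"turn": [0,0,0],"grip": 15},
    {"travel": [0,-0.262,0.029],"turn": [0,0,0],"grip": 15},
    {"travel": [0,-0.258,0.054],"turn": [0,0,0],"grip": 15},
    {"travel": [0,-0.252,0.078],"turn": [0,0,0],"grip": 15},
    {"travel": [0,-0.243,0.101],"turn": [0,0,0],"grip": 15},
    {"travel": [0,-0.233,0.124],"turn": [0,0,0],"grip": 15},
    {"travel": [0,-0.22,0.145],"turn": [0,0,0],"grip": 15}
  ]
}}

```text
time_s: 7.6
position: [0.6105, -0.1285, 0.1215]
ee_rot: [-179.9, 0.0, -78.3]
force: [-3.1, 5.3, 3.7]
grip_width: 0.271
```

Run:
```python
from h import *
th=np.radians(18.2+20*(180-18.2)/30); r=.112
u=np.array([.9796,.2011]);n=np.array([-.2011,.9796])
t=(.505-r*np.cos(th))*u-.2493*n
plan([*t,.0825+r*np.sin(th)-.0535],[180,0,-78.4]); s=env.read_state(); print(s["force"],s["ft_torque"],s["grip_width"]*85.4,s["joint_positions"])
```

```text
at [ 0.6105 -0.1285  0.1215] [-1.7989e+02  1.0000e-02 -7.8350e+01] t 7.6
turn [-0.002  0.     0.001] travel [0.017 0.03  0.049] rows>= 1.0 1.0 0.048841516403736254
[-3.05854058  5.27855163  3.72744845] [ 0.95524505  0.85638245 -0.01953978] 23.137445053490374 [-1.19127847e+01  1.42228574e+01  1.19022130e+01  8.75820407e+01
  5.59690390e-02  1.56433460e+02]
```

>>> {"op": "arm_command", "data": {
  "steps": [
    {"travel": [0,-0.2,0.17],"turn": [0,0,0],"grip": 15},
    {"travel": [0,-0.184,0.189],"turn": [0,0,0],"grip": 15},
    {"travel": [0,-0.166,0.205],"turn": [0,0,0],"grip": 15},
    {"travel": [0,-0.146,0.221],"turn": [0,0,0],"grip": 15},
    {"travel": [0,-0.125,0.234],"turn": [0,0,0],"grip": 15},
    {"travel": [0,-0.103,0.245],"turn": [0,0,0],"grip": 15},
    {"travel": [0,-0.08,0.254],"turn": [0,0,0],"grip": 15},
    {"travel": [0,-0.058,0.256],"turn": [0,0,0],"grip": 15},
    {"travel": [0,-0.037,0.261],"turn": [0,0,0],"grip": 15},
    {"travel": [0,-0.012,0.263],"turn": [0,0,0],"grip": 15},
    {"travel": [0,0,0],"turn": [0,0,0],"grip": 15}
  ]
}}

```text
time_s: 8.7
position: [0.6554, -0.1192, 0.0287]
ee_rot: [-179.8, 0.0, -78.3]
force: [4.6, 6.8, 1.1]
grip_width: 0.272
```

```bash
cat > cov.py <<'E'
from h import *
u=np.array([.9796,.2011]);n=np.array([-.2011,.9796])
t=(.505+.112)*u-.2493*n
plan([*t,.0825-.0535],[180,0,-78.4]); s=env.read_state(); print(s["force"],s["ft_torque"],s["grip_width"]*85.4)
p=wshot(); X=wworld(p); a=X[...,:2]@u-.505; b=X[...,:2]@n+.2493
for nm,m in (("wide plate",(a>.01)&(a<.088)&(abs(b)<.045)&(X[...,2]>.05)&(X[...,2]<.13)),("tab",(a>.092)&(a<.13)&(abs(b)<.01)&(X[...,2]>.05)&(X[...,2]<.13))):
    if m.sum()>20:
        k=np.polyfit(a[m],X[m][:,2],1); print(nm,m.sum(),"slope deg",np.degrees(np.arctan(k[0])),"z at hinge",k[1],"mean z",X[m][:,2].mean(), p["frame"][m].mean(0))
E
python3 cov.py
```

```text
at [ 0.6554 -0.1192  0.0287] [-1.7976e+02  2.0000e-02 -7.8310e+01] t 8.7
turn [-0.004  0.     0.002] travel [ 0.019  0.025 -0.009] rows>= 1.0 1.0 0.024548858467904448
[4.63110837 6.76365917 1.1283886 ] [ 1.14183914 -0.64319641 -0.03114669] 23.198028411823415
wide plate 40 slope deg -8.860214593937934 z at hinge 0.10348588002209777 mean z 0.09120915083312442 [161.375 152.275 126.075]
tab 4013 slope deg 4.478420902027262 z at hinge 0.08609116280816599 mean z 0.0949104279973151 [97.70097184 95.69025667 98.79441814]
```

>>> {"op": "arm_command", "data": {
  "steps": [
    {"travel": [0,0,0],"turn": [0,0,0],"grip": 50},
    {"travel": [0,0,0],"turn": [0,0,0],"grip": 50},
    {"travel": [0,0,0],"turn": [0,0,0],"grip": 50},
    {"travel": [0,0,0],"turn": [0,0,0],"grip": 50},
    {"travel": [0.019,0.025,-0.5],"turn": [0.004,0,0],"grip": 50},
    {"travel": [0,0,-0.7],"turn": [0,0,0],"grip": 50},
    {"travel": [0,0,-0.55],"turn": [0,0,0],"grip": 0},
    {"travel": [0,0,0],"turn": [0,0,0],"grip": 0},
    {"travel": [0,0,0],"turn": [0,0,0],"grip": 0},
    {"travel": [0,0,0],"turn": [0,0,0],"grip": 0},
    {"travel": [0,0,0],"turn": [0,0,0],"grip": 0},
    {"travel": [0,0,0],"turn": [0,0,0],"grip": 0}
  ]
}}

```text
time_s: 9.95
position: [0.6515, -0.1213, 0.0968]
ee_rot: [-179.8, 0.0, -78.4]
force: [0.2, 0.3, -0.0]
grip_width: -0.005
```

```bash
cat >> cov.py <<'E'
q,r,s=pose(); T=(X-q)@r.as_matrix()*1000
m=(abs(T[...,0])<12)&(abs(T[...,1])<13)&(T[...,2]>-60)&(X[...,2]>.1); print("finger lowest tool z",np.sort(T[m][:,2])[-8:].round(1), s["grip_width"])
E
python3 cov.py
```

```text
at [ 0.6515 -0.1213  0.0968] [-1.7984e+02  3.0000e-02 -7.8380e+01] t 9.95
turn [-0.003  0.001  0.   ] travel [-0.013 -0.081  1.694] rows>= 1.0 2.0 1.6944219499238966
[ 0.18816552  0.27292335 -0.00437861] [-0.0247362   0.00150129  0.01038946] -0.38643232397090377
wide plate 1778 slope deg 3.613121416887728 z at hinge 0.08747757981568932 mean z 0.09221973839245856 [122.78346457 115.42013498  97.0095613 ]
tab 1487 slope deg 5.300239691880114 z at hinge 0.08512932364021335 mean z 0.0960138920692551 [94.80699395 92.90181574 95.62811029]
finger lowest tool z [-36.1 -35.9 -35.9 -35.8 -35.8 -35.8 -35.7 -35.7] 0.00036343328850550863
```

>>> {"op": "arm_command", "data": {
  "steps": [
    {"travel": [0,-0.09,0.4],"turn": [0,0,0],"grip": 0},
    {"travel": [0,0,0.3],"turn": [0,0,0],"grip": 0},
    {"travel": [0,0,0.15],"turn": [0,0,0],"grip": 0},
    {"travel": [0,0,0.1],"turn": [0,0,0],"grip": 0},
    {"travel": [0,0,0.1],"turn": [0,0,0],"grip": 0},
    {"travel": [0,0,0.1],"turn": [0,0,0],"grip": 0},
    {"travel": [0,0,0],"turn": [0,0,0],"grip": 0}
  ]
}}

```text
time_s: 10.7
position: [0.6557, -0.1206, 0.0539]
ee_rot: [-179.7, -0.0, -78.4]
force: [-6.3, 1.3, 10.9]
grip_width: -0.0
```

```bash
python3 cov.py
```

```text
at [ 0.6557 -0.1206  0.0539] [-1.7967e+02 -4.0000e-02 -7.8380e+01] t 10.7
turn [-0.006 -0.001  0.   ] travel [-0.018  0.025  0.622] rows>= 1.0 1.0 0.6216615667661269
[-6.31418898  1.32344409 10.87065747] [0.16410649 1.13809289 0.06371942] -0.03992019664420164
wide plate 193 slope deg 1.6402072464689403 z at hinge 0.08448377435810786 mean z 0.08643472054982931 [18.79792746 18.67357513 17.75647668]
tab 2953 slope deg -53.70725346000096 z at hinge 0.2725991161153195 mean z 0.10618173993950854 [59.09752794 58.70741619 59.70436844]
finger lowest tool z [-46.2 -46.2 -46.1 -46.1 -46.1 -46.1 -46.1 -46.1] 0.004737931284981646
```

>>> {"op": "arm_command", "data": {
  "steps": [
    {"travel": [0,0,0.06],"turn": [0,0,0],"grip": 0},
    {"travel": [0,0,0.06],"turn": [0,0,0],"grip": 0},
    {"travel": [0,0,0],"turn": [0,0,0],"grip": 0}
  ]
}}

```text
time_s: 11.05
position: [0.6559, -0.1208, 0.0533]
ee_rot: [-179.5, -0.1, -78.4]
force: [-16.3, 3.1, 34.6]
grip_width: 0.0
```

```bash
python3 cov.py
```

```text
at [ 0.6559 -0.1208  0.0533] [-1.7951e+02 -1.2000e-01 -7.8390e+01] t 11.05
turn [-0.009 -0.002  0.   ] travel [-0.022  0.03   0.606] rows>= 1.0 1.0 0.6062948295844696
[-16.31632634   3.13324084  34.59964895] [0.51601206 3.41389454 0.00444749] 0.027177554086961948
wide plate 192 slope deg 1.0250092133153057 z at hinge 0.08502523299008058 mean z 0.08625489008927363 [18.703125 18.640625 17.828125]
tab 2993 slope deg -52.846668674002345 z at hinge 0.26760263845035664 mean z 0.10634459792718509 [57.94153024 57.5943869  58.59605747]
finger lowest tool z [-46.8 -46.8 -46.8 -46.8 -46.8 -46.8 -46.7 -46.7] 0.0031167491755102607
```

>>> {"op": "arm_command", "data": {
  "steps": [
    {"travel": [0,0,-0.2],"turn": [0,0,0],"grip": 0},
    {"travel": [0,0,-0.7],"turn": [0,0,0],"grip": 60},
    {"travel": [0,0,-1],"turn": [0,0,0],"grip": 60},
    {"travel": [0,0.3,-1],"turn": [0,0,0],"grip": 60},
    {"travel": [0,0.6,-1],"turn": [0,0,0],"grip": 60},
    {"travel": [0,0.8,-0.3],"turn": [0,0,0],"grip": 60},
    {"travel": [0,0.3,0],"turn": [0,0,0],"grip": 60}
  ]
}}

```text
time_s: 11.8
position: [0.5758, -0.1375, 0.2186]
ee_rot: [-179.5, -0.1, -78.4]
force: [-0.3, -0.5, -0.7]
grip_width: 0.705
```

```bash
sed -i 's/^p=wshot()/p=wshot(); save(p,"w5")/' cov.py; python3 cov.py; sed -i 's/^p=wshot(); save(p,"w5")/p=wshot()/' cov.py; python3 -c "
from h import *
plan([.4525,.211,.2],[180,0,55.5])"
```

```text
at [ 0.5758 -0.1375  0.2186] [-1.7949e+02 -1.5000e-01 -7.8410e+01] t 11.8
turn [-0.009 -0.003 -0.   ] travel [-0.03  -2.015  4.739] rows>= 1.0 5.0 4.738865806564375
[-0.33660612 -0.53058801 -0.70690438] [ 0.01803839 -0.02734705  0.01517443] 60.2010658478092
wide plate 7429 slope deg -0.29818013627503526 z at hinge 0.08636828383114255 mean z 0.08610790832187806 [99.68986405 96.18225872 85.0230179 ]
tab 838 slope deg -0.07398162712888673 z at hinge 0.08586005477175716 mean z 0.08571701346656505 [206.12291169 202.65871122 208.11813842]
finger lowest tool z [] 0.7063932285845257
at [ 0.5749 -0.1377  0.2175] [-1.7958e+02 -1.1000e-01 -7.8430e+01] t 11.85
turn [-1.000e-03 -9.000e-03 -2.338e+00] travel [ 5.45  -7.46   0.437] rows>= 16.0 8.0 7.459612079296396
```

View pics/w5.png

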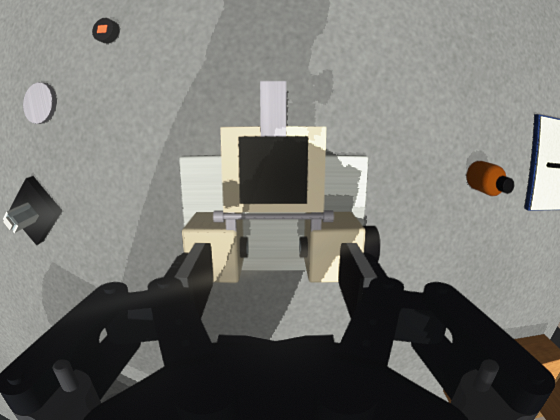

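>>> {"op": "arm_command", "data": {
  "steps": [
    {"travel": [0,0,0],"turn": [0,-0.009,-0.146],"grip": 60},
    {"travel": [0,0,0],"turn": [0,0,-0.146],"grip": 60},
    {"travel": [0,0,0],"turn": [0,0,-0.146],"grip": 60},
    {"travel": [0,0,0],"turn": [0,0,-0.146],"grip": 60},
    {"travel": [0,0,0],"turn": [0,0,-0.146],"grip": 60},
    {"travel": [0,0,0],"turn": [0,0,-0.146],"grip": 60},
    {"travel": [0,0,0],"turn": [0,0,-0.146],"grip": 60},
    {"travel": [0,0,0],"turn": [0,0,-0.146],"grip": 60},
    {"travel": [0,0,0],"turn": [0,0,-0.146],"grip": 60},
    {"travel": [0,0,0],"turn": [0,0,-0.146],"grip": 60},
    {"travel": [0,0,0],"turn": [0,0,-0.146],"grip": 60},
    {"travel": [0,0,0],"turn": [0,0,-0.146],"grip": 60},
    {"travel": [0,0,0],"turn": [0,0,-0.146],"grip": 60},
    {"travel": [0,0,0],"turn": [0,0,-0.146],"grip": 60},
    {"travel": [0,0,0],"turn": [0,0,-0.146],"grip": 60},
    {"travel": [0,0,0],"turn": [0,0,-0.146],"grip": 60},
    {"travel": [0,0,0],"turn": [0,0,0],"grip": 60}
  ]
}}

```text
time_s: 13.55
position: [0.5769, -0.1367, 0.2142]
ee_rot: [-179.7, -0.5, 55.6]
force: [-0.5, 0.7, 0.6]
grip_width: 0.705
```

```bash
python3 -c "
from h import *
plan([.4525,.211,.2],[180,0,55.5])"
```

```text
at [ 0.5769 -0.1367  0.2142] [-179.75   -0.49   55.6 ] t 13.55
turn [-0.004 -0.009  0.002] travel [ 5.401 -7.487  0.355] rows>= 1.0 8.0 7.487458543399873
```

>>> {"op": "arm_command", "data": {
  "steps": [
    {"travel": [0.3,-0.4,0.03],"turn": [-0.004,-0.009,0.002],"grip": 60},
    {"travel": [0.5,-0.7,0.03],"turn": [0,0,0],"grip": 60},
    {"travel": [0.55,-0.76,0.03],"turn": [0,0,0],"grip": 60},
    {"travel": [0.55,-0.76,0.03],"turn": [0,0,0],"grip": 60},
    {"travel": [0.55,-0.76,0.03],"turn": [0,0,0],"grip": 60},
    {"travel": [0.55,-0.76,0.03],"turn": [0,0,0],"grip": 60},
    {"travel": [0.55,-0.76,0.03],"turn": [0,0,0],"grip": 60},
    {"travel": [0.55,-0.76,0.03],"turn": [0,0,0],"grip": 60},
    {"travel": [0.55,-0.76,0.03],"turn": [0,0,0],"grip": 60},
    {"travel": [0.45,-0.65,0.03],"turn": [0,0,0],"grip": 60},
    {"travel": [0.2,-0.3,0.03],"turn": [0,0,0],"grip": 60},
    {"travel": [0.1,-0.117,0.025],"turn": [0,0,0],"grip": 60},
    {"travel": [0,0,0],"turn": [0,0,0],"grip": 60},
    {"travel": [0,0,0],"turn": [0,0,0],"grip": 60}
  ]
}}

```text
time_s: 14.95
position: [0.4534, 0.2104, 0.2005]
ee_rot: [180.0, 0.0, 55.3]
force: [-0.3, 0.6, 0.1]
grip_width: 0.7
```

```bash
cat > cell.py <<'E'
from h import *
plan([.4525,.211,.2],[180,0,55.5])
p=wshot(); save(p,"w6"); X=wworld(p)
m0=np.hypot(X[...,0]-.4525,X[...,1]-.211)<.06
for nm,a,b in(("stand",.013,.023),("glass all",.03,.09),("shoulder",.062,.069),("top",.069,.08)):
    m=m0&(X[...,2]>a)&(X[...,2]<b)
    if m.sum()<8: print(nm,m.sum()); continue
    q=X[m]; rc=cv2.minAreaRect(q[:,:2].astype(np.float32)*1000); v,u=np.nonzero(m)
    print(nm,m.sum(),np.round(rc[0],1),np.round(rc[1],1),round(rc[2],1),"z",q[:,2].mean().round(4),"px",u.min(),v.min(),u.max(),v.max())
f=p["frame"][...,::-1]; cv2.imwrite("pics/w6c.png",cv2.resize(f[90:330,160:400],None,fx=2.4,fy=2.4,interpolation=2))
E
python3 cell.py
```

```text
at [0.4534 0.2104 0.2005] [1.800e+02 4.000e-02 5.525e+01] t 14.95
turn [ 0.     0.001 -0.004] travel [ 0.    -0.028  0.012] rows>= 1.0 1.0 0.02786996443922175
stand 3744 [453.  211.4] [75.2 75.6] 54.7 z 0.0182 px 243 140 311 206
glass all 584 [452.8 212.1] [27.4 16.5] 54.9 z 0.0631 px 263 168 291 190
shoulder 225 [452.8 212.1] [27.3 16.5] 55.2 z 0.0662 px 263 173 291 190
top 202 [453.  211.9] [15.3 11.1] 55.0 z 0.0721 px 269 178 285 189
```

View pics/w6c.png

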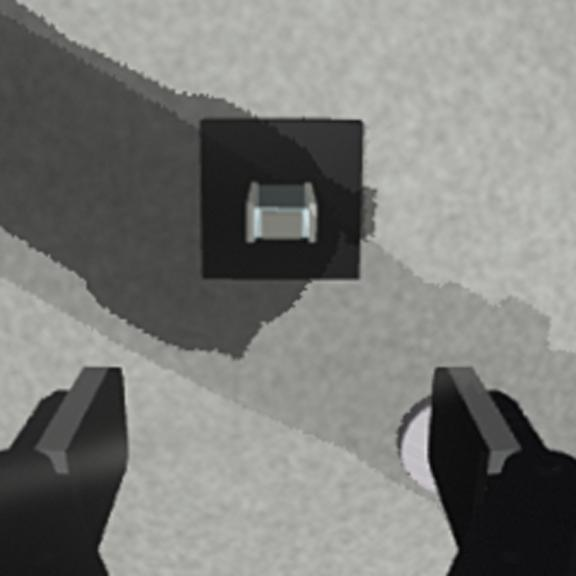

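```bash
python3 -c "
from h import *
plan([.4529,.2119,-.005],[180,0,54.9])"
```

```text
at [0.4535 0.2102 0.2005] [-1.800e+02  3.000e-02  5.524e+01] t 15.0
turn [-0.     0.001  0.006] travel [ 0.026 -0.036  5.138] rows>= 1.0 5.0 5.137910720810255
```

>>> {"op": "arm_command", "data": {
  "steps": [
    {"travel": [0.026,-0.036,0.4],"turn": [0,0,0.006],"grip": 60},
    {"travel": [0,0,0.9],"turn": [0,0,0],"grip": 60},
    {"travel": [0,0,0.9],"turn": [0,0,0],"grip": 60},
    {"travel": [0,0,0.9],"turn": [0,0,0],"grip": 60},
    {"travel": [0,0,0.6],"turn": [0,0,0],"grip": 60},
    {"travel": [0,0,0.4],"turn": [0,0,0],"grip": 60},
    {"travel": [0,0,0.2],"turn": [0,0,0],"grip": 60},
    {"travel": [0,0,0],"turn": [0,0,0],"grip": 60}
  ]
}}

```text
time_s: 15.8
position: [0.4522, 0.2119, 0.0279]
ee_rot: [-180.0, 0.1, 54.9]
force: [-0.2, 0.1, 0.8]
grip_width: 0.7
```

Run:
```python
from h import *
plan([.4529,.2119,-.005],[180,0,54.9]); s=env.read_state(); print(s["force"])
p=wshot(); save(p,"w7"); X=wworld(p); q,r,_=pose(); T=(X-q)@r.as_matrix()*1000
m=(np.hypot(T[...,0],T[...,1])<23)&(X[...,2]>.055)&(X[...,2]<.068); c=T[m]; print(m.sum(),"cell in tool",c.min(0),c.max(0))
m=(abs(T[...,0])>24)&(abs(T[...,0])<60)&(abs(T[...,1])<13)&(X[...,2]>.022)&(X[...,2]<.2); f=T[m]
for s in(-1,1):
    g=f[f[:,0]*s>0]
    print(s,len(g),"lowest",np.sort(g[:,2])[-5:] if len(g) else None, "inner", np.sort(abs(g[:,0]))[:5] if len(g) else None)
```

```text
at [0.4522 0.2119 0.0279] [-1.7996e+02  9.0000e-02  5.4930e+01] t 15.8
turn [-0.001  0.002  0.   ] travel [0.01  0.015 0.821] rows>= 1.0 1.0 0.8214076806297765
[-0.2295548   0.05725944  0.79436168]
1354 cell in tool [-13.91174964  -8.16484474 -39.1210772 ] [ 14.05964681   8.99826092 -26.16575215]
-1 15068 lowest [-36.18937191 -36.04212124 -35.83008368 -35.08462312 -35.05617758] inner [24.00693329 24.01299366 24.01422163 24.02201239 24.02435163]
1 15276 lowest [-35.31240953 -35.28434808 -34.98178717 -34.88067754 -34.8180632 ] inner [24.0042085  24.00600959 24.00632013 24.01694599 24.01875706]
```

View pics/w7.png

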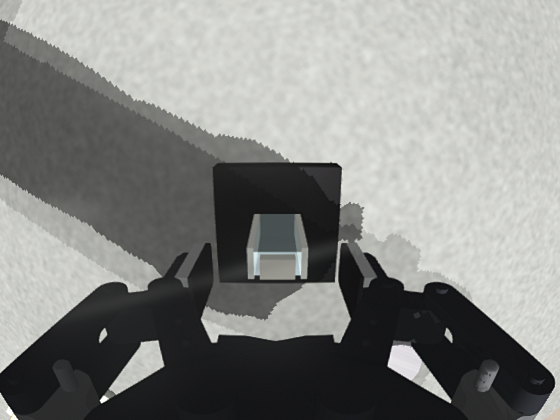

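>>> {"op": "arm_command", "data": {
  "steps": [
    {"travel": [0.003,0.01,0.4],"turn": [0,0.002,0],"grip": 60},
    {"travel": [0,0,0.3],"turn": [0,0,0],"grip": 60},
    {"travel": [0,0,0.12],"turn": [0,0,0],"grip": 60},
    {"travel": [0,0,0],"turn": [0,0,0],"grip": 40},
    {"travel": [0,0,0],"turn": [0,0,0],"grip": 30},
    {"travel": [0,0,0],"turn": [0,0,0],"grip": 22},
    {"travel": [0,0,0],"turn": [0,0,0],"grip": 22},
    {"travel": [0,0,0],"turn": [0,0,0],"grip": 22},
    {"travel": [0,0,0],"turn": [0,0,0],"grip": 22},
    {"travel": [0,0,0],"turn": [0,0,0],"grip": 22}
  ],
  "squeeze": 40
}}

```text
time_s: 16.85
position: [0.4532, 0.2129, -0.0035]
ee_rot: [180.0, -0.2, 55.0]
force: [-1.1, -0.3, 5.1]
grip_width: 0.322
```

```bash
cat > grip.py <<'E'
from h import *
q,r,s=pose(); print(q.round(4),np.round(s["ee_rot"],2),s["grip_width"]*85.4,s["force"],s["ft_torque"],s["time_s"])
p=wshot(); save(p,"w8"); X=wworld(p); T=(X-q)@r.as_matrix()*1000
m=(abs(T[...,0])<13.5)&(abs(T[...,1])<10)&(T[...,2]>-80)&(T[...,2]<-50); g=T[m]
h_,e=np.histogram(g[:,2],np.arange(-80,-49,2)); print(dict(zip(e.astype(int).tolist(),h_.tolist())))
m=(T[...,2]<-20)&(abs(T[...,0])>14)&(abs(T[...,1])<20); f=T[m]
for z in range(-45,-110,-8):
    g=f[(f[:,2]<z+4)&(f[:,2]>z-4)]
    if len(g): print(z,len(g),"x",g[:,0].min().round(),g[:,0].max().round(),"y",g[:,1].min().round(),g[:,1].max().round())
E
python3 grip.py
```

```text
[ 0.4532  0.2129 -0.0035] [ 1.7997e+02 -1.5000e-01  5.5010e+01] 27.504378759865464 [-1.13528053 -0.34273913  5.1483477 ] [-0.0771945   0.09588598 -0.01800465] 16.85
{-80: 0, -78: 374, -76: 758, -74: 139, -72: 446, -70: 752, -68: 203, -66: 189, -64: 180, -62: 166, -60: 162, -58: 164, -56: 145, -54: 150, -52: 138}
-45 406 x -28.0 27.0 y -11.0 -6.0
-53 456 x -28.0 27.0 y -11.0 -6.0
-61 437 x -28.0 27.0 y -11.0 -6.0
-69 821 x -30.0 30.0 y -12.0 12.0
-77 1478 x -45.0 46.0 y -14.0 11.0
-85 4648 x -49.0 49.0 y -14.0 13.0
-93 3156 x -53.0 52.0 y -16.0 13.0
-101 3900 x -58.0 57.0 y -18.0 13.0
-109 5415 x -61.0 61.0 y -18.0 12.0
```

```bash
cat >> grip.py <<'E'
m=(T[...,2]<-20)&(abs(T[...,1])<35)&(X[...,2]>.03); f=T[m]
for x in range(26,64,4):
    print(x,[(np.sort(g[:,2])[-3:].round(0).tolist() if len(g)>3 else None) for g in (f[abs(f[:,0]-x)<2],f[abs(f[:,0]+x)<2])])
d=np.load("pics/scene0.npz"); p=dict(d); 
for k in("vfov","cx","cy"): p[k]=float(p[k])
W=world(p); u=np.array([.9796,.2011]);n=np.array([-.2011,.9796]); a=W[...,:2]@u-.505; b=W[...,:2]@n+.2493
for y0,y1 in((-.045,.045),(-.06,-.05),(.05,.06)):
    m=(a>-.003)&(a<.012)&(b>y0)&(b<y1)&(W[...,2]>.06)&(W[...,2]<.1); print("rod",y0,m.sum(),np.sort(W[m][:,2])[-6:].round(4),a[m].max().round(4) if m.any() else 0)
E
python3 grip.py | tail -14
```

```text
-109 5379 x -60.0 60.0 y -18.0 12.0
26 [[-39.0, -39.0, -39.0], [-39.0, -39.0, -39.0]]
30 [[-73.0, -73.0, -73.0], [-73.0, -73.0, -73.0]]
34 [[-74.0, -74.0, -74.0], [-74.0, -74.0, -73.0]]
38 [[-78.0, -77.0, -77.0], [-77.0, -77.0, -77.0]]
42 [[-77.0, -77.0, -76.0], [-78.0, -78.0, -76.0]]
46 [[-81.0, -80.0, -80.0], [-80.0, -80.0, -80.0]]
50 [[-88.0, -87.0, -87.0], [-86.0, -86.0, -86.0]]
54 [[-97.0, -97.0, -96.0], [-96.0, -95.0, -94.0]]
58 [[-105.0, -105.0, -104.0], [-105.0, -104.0, -103.0]]
62 [[-113.0, -113.0, -113.0], [-114.0, -113.0, -113.0]]
rod -0.045 128 [0.0856 0.0858 0.086  0.0861 0.0863 0.0867] 0.0115
rod -0.06 18 [0.0861 0.0861 0.0863 0.0863 0.0874 0.0886] 0.0061
rod 0.05 30 [0.0872 0.0872 0.0875 0.088  0.0881 0.0887] 0.0119
```

>>> {"op": "arm_command", "data": {
  "steps": [
    {"travel": [0,0,0],"turn": [0,0,0],"grip": 45},
    {"travel": [0,0,0],"turn": [0,0,0],"grip": 45},
    {"travel": [0,0,0],"turn": [0,0,0],"grip": 45},
    {"travel": [0,0,-0.12],"turn": [0,0.002,0],"grip": 45},
    {"travel": [0,0,-0.1],"turn": [0,0,0],"grip": 45},
    {"travel": [0,0,0],"turn": [0,0,0],"grip": 45},
    {"travel": [0,0,0],"turn": [0,0,0],"grip": 34},
    {"travel": [0,0,0],"turn": [0,0,0],"grip": 22},
    {"travel": [0,0,0],"turn": [0,0,0],"grip": 22},
    {"travel": [0,0,0],"turn": [0,0,0],"grip": 22},
    {"travel": [0,0,0],"turn": [0,0,0],"grip": 22},
    {"travel": [0,0,0],"turn": [0,0,0],"grip": 22}
  ],
  "squeeze": 40
}}

```text
time_s: 18.15
position: [0.4528, 0.2127, 0.0047]
ee_rot: [-180.0, -0.2, 55.0]
force: [-0.2, -0.1, 4.6]
grip_width: 0.317
```

```bash
python3 grip.py | head -2; python3 cell.py
```

```text
[0.4528 0.2127 0.0047] [-180.     -0.22   55.  ] 27.094353215406787 [-0.19996667 -0.05645447  4.62301031] [-0.16079496  0.18512083 -0.04976775] 18.15
{-80: 0, -78: 0, -76: 0, -74: 0, -72: 2, -70: 229, -68: 784, -66: 124, -64: 359, -62: 770, -60: 175, -58: 162, -56: 154, -54: 147, -52: 147}
at [0.4527 0.2126 0.0046] [-180.     -0.21   55.01] t 18.2
turn [-0.    -0.004 -0.009] travel [-0.037  0.019 -4.884] rows>= 1.0 4.0 4.88375340778573
stand 9814 [452.8 212.1] [75.5 75.2] 55.0 z 0.0182 px 202 172 348 301
glass all 9910 [451.6 212.1] [94.6 26.7] 55.1 z 0.0678 px 136 237 413 346
shoulder 1907 [452.8 212.1] [54.5 23.4] 55.2 z 0.0658 px 207 258 344 313
top 2394 [451.8 212.1] [70.3 25.9] 54.8 z 0.0734 px 177 265 371 321
```

>>> {"op": "arm_command", "data": {
  "steps": [
    {"travel": [0,0,-0.1],"turn": [0,0,0],"grip": 22},
    {"travel": [0,0,-0.2],"turn": [0,0,0],"grip": 22},
    {"travel": [0,0,-0.3],"turn": [0,0,0],"grip": 22},
    {"travel": [0,0,-0.5],"turn": [0,0,0],"grip": 22},
    {"travel": [0,0,-0.7],"turn": [0,0,0],"grip": 22},
    {"travel": [0,0,-0.8],"turn": [0,0,0],"grip": 22},
    {"travel": [0,0,-0.8],"turn": [0,0,0],"grip": 22},
    {"travel": [0,0,-0.5],"turn": [0,0,0],"grip": 22},
    {"travel": [0,0,-0.3],"turn": [0,0,0],"grip": 22},
    {"travel": [0,0,0],"turn": [0,0,0],"grip": 22}
  ]
}}

```text
time_s: 19.25
position: [0.453, 0.2124, 0.1744]
ee_rot: [179.9, -0.3, 55.0]
force: [0.7, 0.5, -0.6]
grip_width: 0.322
```

```bash
python3 grip.py | head -2; python3 -c "
from h import *
plan([.4988,-.1522,.17],[180,0,11.6])"
```

```text
[0.453  0.2124 0.1744] [179.93  -0.35  55.01] 27.467286393473497 [ 0.72013256  0.51687798 -0.5937581 ] [-0.04077603  0.00951438  0.01246717] 19.25
{-80: 0, -78: 0, -76: 0, -74: 0, -72: 3, -70: 252, -68: 769, -66: 119, -64: 330, -62: 793, -60: 170, -58: 158, -56: 159, -54: 151, -52: 129}
at [0.4526 0.2122 0.1728] [179.99  -0.25  55.  ] t 19.3
turn [-0.001 -0.004  0.758] travel [-0.701  9.157  0.071] rows>= 6.0 8.0 9.156582391344044
```

>>> {"op": "arm_command", "data": {
  "steps": [
    {"travel": [0,0,0],"turn": [0,-0.004,0.1],"grip": 22},
    {"travel": [0,0,0],"turn": [0,0,0.132],"grip": 22},
    {"travel": [0,0,0],"turn": [0,0,0.132],"grip": 22},
    {"travel": [0,0,0],"turn": [0,0,0.132],"grip": 22},
    {"travel": [0,0,0],"turn": [0,0,0.132],"grip": 22},
    {"travel": [0,0,0],"turn": [0,0,0.13],"grip": 22},
    {"travel": [-0.03,0.4,0],"turn": [0,0,0],"grip": 22},
    {"travel": [-0.06,0.75,0],"turn": [0,0,0],"grip": 22},
    {"travel": [-0.07,0.9,0],"turn": [0,0,0],"grip": 22},
    {"travel": [-0.07,0.9,0],"turn": [0,0,0],"grip": 22},
    {"travel": [-0.07,0.9,0],"turn": [0,0,0],"grip": 22},
    {"travel": [-0.07,0.9,0],"turn": [0,0,0],"grip": 22},
    {"travel": [-0.07,0.9,0],"turn": [0,0,0],"grip": 22},
    {"travel": [-0.07,0.9,0],"turn": [0,0,0],"grip": 22},
    {"travel": [-0.07,0.9,0],"turn": [0,0,0],"grip": 22},
    {"travel": [-0.05,0.75,0],"turn": [0,0,0],"grip": 22},
    {"travel": [-0.05,0.6,0],"turn": [0,0,0],"grip": 22},
    {"travel": [-0.02,0.25,0],"turn": [0,0,0],"grip": 22},
    {"travel": [0,0.1,0],"turn": [0,0,0],"grip": 22},
    {"travel": [0,0,0],"turn": [0,0,0],"grip": 22}
  ]
}}

```text
time_s: 21.3
position: [0.4982, -0.1518, 0.1718]
ee_rot: [-180.0, 0.1, 11.6]
force: [0.3, 0.4, -1.1]
grip_width: 0.322
```

```bash
cat > fin.py <<'E'
from h import *
import sys
plan([.4988,-.1522,float(sys.argv[1])],[180,0,11.6]); s=env.read_state(); print("force",s["force"].round(2),"grip",s["grip_width"]*85.4)
p=wshot(); X=wworld(p); save(p,"wf"); q,r,_=pose(); T=(X-q)@r.as_matrix()*1000
# cell front window wall edges / glass top in tool frame
m=(abs(T[...,0])<13)&(abs(T[...,1])<9)&(T[...,2]>-64)&(T[...,2]<-59); g=T[m]
if len(g)>20: print("glass top centre",((g.min(0)+g.max(0))/2).round(1),"tilt xy deg",np.degrees(np.linalg.lstsq(np.c_[g[:,:2],np.ones(len(g))],g[:,2],rcond=None)[0][:2]).round(2))
m=(abs(T[...,0])<10)&(T[...,1]<-4)&(T[...,1]>-11)&(T[...,2]>-55)&(T[...,2]<-5); g=T[m]
if len(g)>20: print("front face",len(g),"y range",g[:,1].min().round(1),g[:,1].max().round(1),"z",g[:,2].min().round(),g[:,2].max().round(),"y= k*[x,z,1]",np.linalg.lstsq(np.c_[g[:,0],g[:,2],np.ones(len(g))],g[:,1],rcond=None)[0].round(4))
u=np.array([.9796,.2011]);n=np.array([-.2011,.9796]);a=X[...,:2]@u-.458; b=X[...,:2]@n+.2494; z=X[...,2]
m=(z>.074)&(z<.086)&(a>-.04)&(a<.033)&(abs(b)>.03)&(abs(b)<.1)
for sg in(-1,1):
    k=m&(b*sg>0)
    if k.any(): print("housing",sg,"inner b",np.percentile(abs(b[k]),[1,3]).round(4),"a",np.percentile(a[k],[1,99]).round(4),"z",z[k].mean().round(4))
k=(a>.055)&(a<.13)&(abs(b)<.045)&(z>.07)&(z<.11); print("cover",k.sum(),np.polyfit(a[k],z[k],1) if k.sum()>50 else "")
m=(z>.006)&(z<.018)&(a>-.06)&(a<.11)&(abs(b)<.12)
if m.sum()>100: print("base rect",cv2.minAreaRect(X[m][:,:2].astype(np.float32)*1000))
E
python3 fin.py .0185
```

```text
at [ 0.4982 -0.1518  0.1718] [-1.7996e+02  9.0000e-02  1.1560e+01] t 21.3
turn [-0.001  0.002 -0.001] travel [0.014 0.014 3.833] rows>= 1.0 4.0 3.8332965934771317
force [ 0.31  0.41 -1.12] grip 27.483883159849146
glass top centre [ -0.    0.9 -61.5] tilt xy deg [ 0.17 -0.68]
front face 1747 y range -5.7 -4.0 z -55.0 -5.0 y= k*[x,z,1] [-5.0000e-04 -1.6000e-03 -4.9106e+00]
housing -1 inner b [0.0371 0.0372] a [-0.0317  0.0327] z 0.0778
housing 1 inner b [0.0392 0.0409] a [-0.0311  0.0311] z 0.08
cover 8102 [0.0024064  0.08580698]
base rect ((522.55810546875, -146.16159057617188), (150.62863159179688, 229.2279815673828), 11.534335136413574)
```

View pics/wf.png

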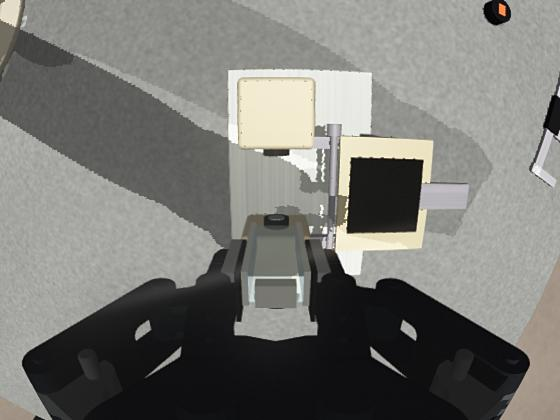

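>>> {"op": "arm_command", "data": {
  "steps": [
    {"travel": [0.008,-0.024,0.4],"turn": [0,0.001,0],"grip": 22},
    {"travel": [0,0,0.6],"turn": [0,0,0],"grip": 22},
    {"travel": [0,0,0.6],"turn": [0,0,0],"grip": 22},
    {"travel": [0,0,0.6],"turn": [0,0,0],"grip": 22},
    {"travel": [0,0,0.5],"turn": [0,0,0],"grip": 22},
    {"travel": [0,0,0.3],"turn": [0,0,0],"grip": 22},
    {"travel": [0,0,0.2],"turn": [0,0,0],"grip": 22},
    {"travel": [0,0,0],"turn": [0,0,0],"grip": 22}
  ]
}}

```text
time_s: 22.15
position: [0.4983, -0.1505, 0.044]
ee_rot: [-180.0, 0.0, 11.6]
force: [-0.6, -1.1, -1.1]
grip_width: 0.32
```

```bash
sed -i 's/\.4988,-\.1522,/.4983,-.1508,/' fin.py; python3 fin.py .0185
python3 - <<'E'
from h import *
p=wshot(); X=wworld(p); u=np.array([.9796,.2011]);n=np.array([-.2011,.9796]);a=X[...,:2]@u-.4578; b=X[...,:2]@n+.2489; z=X[...,2]
for nm,m in(("lens",(abs(a)<.014)&(abs(b)>.022)&(abs(b)<.037)&(z>.038)&(z<.066)),("rod",(a>.04)&(a<.056)&(abs(b)<.03)&(z>.07)&(z<.093))):
    for s in(-1,1):
        k=m&(b*s>0)
        if k.sum()>5: print(nm,s,k.sum(),"a",a[k].min().round(4),a[k].max().round(4),"|b|",abs(b[k]).min().round(4),"z",z[k].min().round(4),z[k].max().round(4))
E
```

```text
at [ 0.4983 -0.1505  0.044 ] [-1.7997e+02  2.0000e-02  1.1610e+01] t 22.15
turn [-0.  0.  0.] travel [-0.001  0.008  0.639] rows>= 1.0 1.0 0.6386789703493899
force [-0.63 -1.12 -1.12] grip 27.363791145261825
glass top centre [ -0.    0.4 -61.5] tilt xy deg [-0.04  0.9 ]
front face 1772 y range -6.3 -4.6 z -55.0 -5.0 y= k*[x,z,1] [-3.000e-04 -2.100e-03 -5.609e+00]
housing -1 inner b [0.0369 0.0372] a [-0.0214  0.0214] z 0.0788
housing 1 inner b [0.0395 0.0408] a [-0.0308  0.031 ] z 0.0801
cover 15356 [0.00239664 0.0858507 ]
base rect ((516.8164672851562, -116.91368865966797), (150.477294921875, 169.8816680908203), 11.721940040588379)
lens 1 406 a -0.0118 0.0119 |b| 0.0294 z 0.0514 0.0638
rod -1 466 a 0.0437 0.056 |b| 0.0001 z 0.0794 0.087
rod 1 1485 a 0.0437 0.056 |b| 0.0 z 0.0795 0.0872
```

>>> {"op": "arm_command", "data": {
  "steps": [
    {"travel": [0,0.005,0.2],"turn": [0,0,0],"grip": 22},
    {"travel": [0,0,0.2],"turn": [0,0,0],"grip": 22},
    {"travel": [0,0,0.15],"turn": [0,0,0],"grip": 22},
    {"travel": [0,0,0.089],"turn": [0,0,0],"grip": 22},
    {"travel": [0,0,0],"turn": [0,0,0],"grip": 22},
    {"travel": [0,0,0],"turn": [0,0,0],"grip": 22},
    {"travel": [0,0,0],"turn": [0,0,0],"grip": 22}
  ]
}}

```text
time_s: 22.95
position: [0.4988, -0.1513, 0.0193]
ee_rot: [180.0, -0.1, 11.6]
force: [-0.2, 0.5, -1.1]
grip_width: 0.321
```

```bash
python3 fin.py .0185
python3 - <<'E'
from h import *
p=capture("scene"); t=capture("top")
a=p["frame"][130:280,180:380,::-1]; b=t["frame"][195:330,230:410,::-1]
cv2.imwrite("pics/fin.png",np.hstack([cv2.resize(a,(400,300),interpolation=2),cv2.resize(b,(400,300),interpolation=2)]))
for l in ("test_block","specimen","dropper"):
    for r in models.recognise(t,l)[:1]:
        e=np.array(r["extent"])*[560,420,560,420]; print(l,round(r["score"],2),e.round())
E
```

```text
at [ 0.4988 -0.1513  0.0193] [ 1.7999e+02 -5.0000e-02  1.1580e+01] t 22.95
turn [ 0.    -0.001 -0.   ] travel [-0.01  -0.014  0.02 ] rows>= 1.0 1.0 0.019521336817218418
force [-0.18  0.48 -1.11] grip 27.385125903009648
glass top centre [ -0.    0.6 -61.5] tilt xy deg [-0.15 -1.45]
front face 1742 y range -6.2 -4.5 z -55.0 -5.0 y= k*[x,z,1] [-1.0000e-04 -1.8000e-03 -5.3346e+00]
housing 1 inner b [0.0397 0.0411] a [-0.0306  0.0309] z 0.0801
cover 16881 [0.00408704 0.08566733]
base rect ((515.5926513671875, -110.99380493164062), (150.19883728027344, 158.08413696289062), 11.254384994506836)
test_block 0.58 [132. 199. 160. 226.]
specimen 0.59 [188. 154. 201. 173.]
dropper 0.65 [436. 190. 461. 213.]
```

View pics/fin.png

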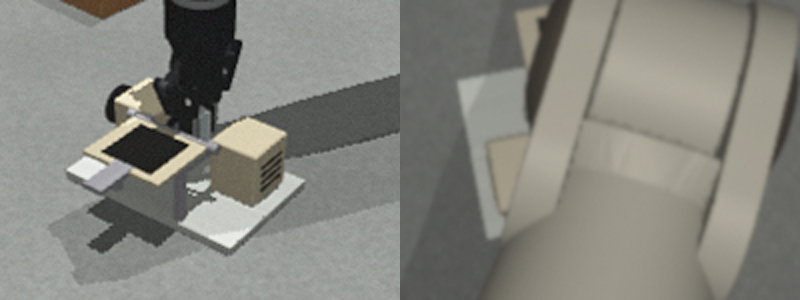

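```bash
python3 -c "
from h import *
print(env.close_job())"
```

```text
the job is handed in; nothing more can be done
None
```

I handed the job in at about 23 s. The cover is folded flat on its stop with the black face up. The arm is holding the glass cell upright in the middle of the light path.

**Last checks:**
- **Cover:** it measures flat to within about 0.3°. I pressed it onto its stop with about 35 N, and it stayed down when I let go.
- **Cell:** it is gripped only on its frosted faces, at a 27.4 mm opening. By the camera it is within about 1 mm of the beam centre, square to within about 0.3°, and clear of the housings, lenses and base. The contact force read about 1 N.
- **Disc, puck and bottle:** they show in the same places in the top view as at the start, within a few pixels.

**What disagreed or went wrong:**
- **Fingertips:** they sit about 36 mm behind the reported tool point. My first attempt to grip the cover's tab therefore closed in the air above it. I measured the offset with the cameras and used it from then on.
- **Tab slip:** the tab slipped about 9 mm in the fingers at the end of the swing, leaving the cover about 5° short, so I pressed it down with the fingers shut.
- **Regrip:** I gripped the cell again 8 mm higher, still in its stand, so the gripper would clear the cover's hinge. About 22 mm of glass is now between the pads.
- **Noisy readings:** two late readings, the glass-top tilt and the base outline, were up to about 1.5° off. I put these down to noise and partial views, because the window-face fit and the arm's own pose both showed the cell upright.

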